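# Clamp the jar carousel and bring the red-lidded jar to the front

### The arm

A 6-joint arm with a two-finger parallel gripper is mounted at the origin on a cart in front of the work surface, level with it; the furniture and walls round the work are solid. World frame = base frame: x ahead of the robot, y to its left, z up, the work surface at z = 0. Lengths are in m, angles in rad, forces in N, time in s.
With the tool pointing down it reaches from about 0.35 to 0.975 m from the base axis. Payload 4.9 kg.
Tool frame: the origin (TCP) lies between the finger pads; the fingertips stand 25 mm ahead of it and the grasp point (between the pads) lies 6 mm ahead of it; z points along the fingers, y is the direction in which the jaws open and shut (so a half turn about z gives the same grasp; the last joint's range is limited). The gripper opens to 85 mm and grips with 20 to 120 N. Pads are 22 mm wide; open, the fingers measure 114 mm over their backs; the gripper's body (76 mm by 85 mm) begins 54 mm behind the grasp point. The pads swing forward as they close: fully open they stand 13 mm farther back than shut.
Start: joints at [-1.449, 0.053, 1.613, -0, 1.476, -0.119], TCP at [0.149, -0.607, 0.256] pointing down, gripper open.
Joint ranges: [-3.01, 3.01], [-1.01, 2.22], [0.06, 2.58], [-1.02, 4.17], [0.09, 2.62], [-3.14, 3.14]. Speed limits (rad/s): [2.57, 2.57, 3.14, 3.14, 3.14, 3.14].

### API

Orientations are given as a unit quaternion [x, y, z, w].
In Python, from bench import readout, optics, job gives the robot as it stands.
- The arm moves only by the shell command python3 -m handwheel 'ROWS' [OPENING] [FORCE]. ROWS is JSON, a list of rows, each a list of 2 entries, a list of its own where there are three numbers: the shift along the world's x, y, z in cm, then the turn about the world's z in degrees. A call has 1 to 5 rows; each row is the pose to reach, as a shift and turn from the pose measured when the call began; what a row does not reach only later rows make up. A row lasts 1/8 s, in which the tool goes at most 62.5 mm and 10.7 degrees, less where a joint would pass 70% of its speed; a pose out of reach is approached as far as the arm can. A call with a gripper value outside its range is refused whole. OPENING is the opening in per cent of the stroke, from 0 (shut) to 100 (fully open), set as the call begins (- or left out, the last holds). The fingers move at their own pace and stop on an object; FORCE is the grip in N (left out, the last holds). Time passes only in rows, so rows that repeat a pose let the fingers close. It gives the time, the measured TCP pose, the force and the opening at its end, in the units of the state.
- readout.state(): the state, without advancing time (a new reading comes with each control period).
- optics.get_image(name): name is "scene" or "side" or "wrist"; returns a dict with "frame" (420x560x3 uint8, red, green, blue), "fx", "fy", "cx", "cy" (pixels), "camera_from_world" (4x4, takes a point from world to camera coordinates); the wrist camera has in their place "mount" (4x4, takes a point from camera to tool coordinates, whose origin is the TCP and whose axes are the flange's). Camera axes: x right, y down, z forward; pixel columns grow to the right and rows downward; lengths in m; the calibration is good to about 2 mm. A picture is of the moment at which its call begins: read the wrist's pose just before it. There is no depth.
- job.finish_job(): hands the job in, once; it reports no verdict.
The state is a dict: "time_s": time; "qpos": joint angles; "qd": joint speeds; "effort": joint torques, N m; "eef_pos": TCP position; "orientation": TCP orientation; "ft_force": force on the tool from outside, world axes, zero at the start; "ft_torque": the same for the moment, N m; "gripper_width": finger opening in m.
Only numpy, scipy, OpenCV 4.12 (cv2) and the standard library are available. Lean on these libraries where they do the work, as an engineer would, in place of code of your own. Each camera call takes 0.05 s, during which the arm holds its last target.

### The job

I need nails from the red-lidded jar on the carousel. First crank the blue clamp's handle clockwise as far as it goes, so that its pad presses firmly on the carousel's base board; then, by the wooden knob on top of the carousel, turn it until the red-lidded jar stands squarely behind the brass pointer, and keep that knob gripped and the carousel still there: finish while holding it, do not let go. Do not shift the base board or disturb the chuck key, tape measure and brass hinge lying around.

Things in the scene. Friction and masses are not known exactly. Their poses are not given: they have to be found in the camera images.
- clamp: Blue hold-down clamp screwed to the bench, a C-shaped frame 90 mm high; origin on the bench under its crank's upright axis, z up. Its column and foot stand 26 to 92 mm from the origin on its -y side, so that the mouth opens to its +y side, where the carousel's tongue comes in. Only the crank stands above the frame.
- clamp_axis (a point): Point on the upright axis of the clamp's crank, 100 mm above the bench.
- clamp_grip (a point): Grip point at mid-height of the clamp crank's upright round wooden knob (17 mm diameter, 42 mm tall, its top 19 mm above this point, the steel crank arm 25 mm below it). It lies 129 mm above the bench and circles at 45 mm radius round clamp_axis at constant height. The knob spins freely on its pin, so it can be led round the circle without turning the gripper. Turning takes about 3 to 5 N at the knob, and the crank stays where it is left.
- clamp_crank (a joint): Angle of the clamp's crank in rad, growing clockwise seen from above (tightening); stop at 2.75. Starts between 0 and 0.8. The pad goes down 5.5 mm a radian, meets the base board at about 2.2 and then presses through a spring (about 22 N a radian), about 12 N at the stop.
- clamp_pad: Black round rubber pad, 24 mm diameter, under the clamp's overhanging arm; origin on the crank axis; its underside starts 8 to 12 mm above the base board's tongue.
- carousel_base: Loose plywood base of the carousel, 18 mm thick, about 3 kg with all it carries: a disc of 105 mm radius with a tongue 66 mm wide that runs to 212 mm from the middle along its -y axis and lies under the clamp's pad. Origin: on the bench under the carousel's pivot; z up. Its -x axis is the front, where a flat brass pointer 24 mm wide sticks out along that axis, its pointed tip 172 mm from the origin.
- carousel_pivot (a point): Point on the carousel's upright pivot axis, 155 mm above the bench (top of the turntable's crank arm is 154 mm).
- red_jar_lid (a point): Centre of the top of the red lid of the jar of nails, on the turntable 82 mm from the pivot, 120 mm above the bench. Lid 57 mm across. The three other jars, at quarter turns, have plain tin lids and are 134 mm high. All four jars are fixed to the turntable (wooden disc of 125 mm radius, 34 mm above the bench), which turns endlessly either way, at 1 to 2 N at its knob, and stays where it is left.
- carousel_grip (a point): Grip point at mid-height of the turntable's upright round wooden knob (17 mm diameter, 42 mm tall, its top 19 mm above this point, the steel crank arm 25 mm below it), 179 mm above the bench, 70 mm from the pivot on the side opposite the red-lidded jar. The knob spins freely on its pin, so it can be led round the circle without turning the gripper.
- carousel_knob: The turntable's wooden knob itself; origin at the centre of its underside, 156 mm above the bench.
- chuck_key: Bystander: steel chuck key, 50x75x15 mm, lying on the bench to the left; origin under its middle.
- tape_measure: Bystander: yellow tape measure, 34x77x56 mm, standing on the bench to the right; origin under its middle.
- brass_hinge: Bystander: brass hinge, 55x62x8 mm, lying on the bench to the left; origin under its middle.
Mind the look-alikes: they are no part of the job. There is more than one size of the clamp; the job needs the smaller.

How it is judged:
On the way, in this order (a step that is already met when the one before it is completed fails the run):
1. the clamp's pad presses on the base board (contact force between clamp_pad and carousel_base above 4 N), for 0.2 s.
2. the red-lidded jar stands behind the pointer, with the knob held (x of red_jar_lid in the frame of carousel_base below -0.05 m and y of red_jar_lid in the frame of carousel_base between -0.012 and 0.012 m and contact force between the fingers and carousel_knob above 1 N and contact force between clamp_pad and carousel_base above 4 N), for 0.2 s.
At the end, for the whole second after the job is handed in: The clamp's pad presses on the base board with over 4 N; the middle of the red lid is within 12 mm of the line from pivot to pointer, on the pointer's side; the fingers grip the carousel's knob (over 1 N) and it keeps still (under 10 mm/s) (all of step 2 and linear speed of carousel_knob below 0.01 m/s); the arm keeps its last pose, push and grip.
It fails at once if the base board is shifted by more than 15 mm (distance of carousel_base from where it was at the start of the episode above 0.015 m).
It fails at once if the chuck key is moved by more than 20 mm (distance of chuck_key from where it was at the start of the episode above 0.02 m).
It fails at once if the tape measure is moved by more than 20 mm (distance of tape_measure from where it was at the start of the episode above 0.02 m).
It fails at once if the brass hinge is moved by more than 20 mm (distance of brass_hinge from where it was at the start of the episode above 0.02 m).
It also fails if it takes over 58 s, if anything falls off the work surface, if the arm or the gripper's body presses on something with over 40 N, if the wrist force passes 120 N, or if a joint passes its speed limit or range.

## Working session

There is one attempt and no reset: what is moved stays moved. The work goes in short steps, Python scripts to look and compute and a shell command to move; the robot and the scene stay as the last step left them, time stands still between calls to the robot, and variables do not carry over. Pictures are saved under pics/ and viewed, and the job is handed in when it is done.

```bash
mkdir -p pics; ls
python3 - <<'E'
from bench import readout, optics
import cv2
s=readout.state(); print(s)
for n in ["scene","side","wrist"]:
    d=optics.get_image(n); cv2.imwrite(f"pics/{n}0.png",d["frame"][:,:,::-1])
    print(n,{k:(v if k!='frame' else v.shape) for k,v in d.items()})
E
```

```text
pics
{'time_s': 0.0, 'qpos': array([-1.44899441e+00,  5.34090129e-02,  1.61430032e+00,  1.22215523e-05,
        1.47600201e+00, -1.18999627e-01]), 'qd': array([-0.00089626,  0.00045798, -0.00106087,  0.00087689,  0.00071718,
       -0.00075869]), 'effort': array([ 2.19489098e-04, -3.93679404e+01, -3.70177746e+01, -9.34516106e-05,
        7.15691902e-03,  6.62242996e-06]), 'eef_pos': array([ 0.14898415, -0.60639248,  0.25502686]), 'orientation': array([ 9.92760092e-01,  1.20109438e-01,  4.59843071e-06, -1.05934838e-03]), 'ft_force': array([ 0.0329981 , -0.21985096,  0.19862805]), 'ft_torque': array([ 0.00384501, -0.02944548, -0.01120277]), 'gripper_width': 0.08533930864228621}
scene {'frame': (420, 560, 3), 'fx': 394.18174886117373, 'fy': 394.18174886117373, 'cx': 276.3766829803832, 'cy': 208.69372448678055, 'camera_from_world': array([[-0.83466953, -0.55050644, -0.01641467,  0.40245984],
       [-0.2552016 ,  0.41300048, -0.8742441 ,  0.27956352],
       [ 0.48805627, -0.72551586, -0.48520903,  1.29997073],
       [ 0.        ,  0.        ,  0.        ,  1.        ]])}
side {'frame':
[... 166 characters left out ...]
7656,  0.00320291,  0.47850836],
       [-0.1114857 ,  0.50656814, -0.85496179,  0.18586669],
       [ 0.17772845, -0.83629093, -0.5186811 ,  1.1993729 ],
       [ 0.        ,  0.        ,  0.        ,  1.        ]])}
wrist {'frame': (420, 560, 3), 'fx': 361.0099377405486, 'fy': 361.0099377405486, 'cx': 283.9287701702153, 'cy': 208.86281621731783, 'mount': array([[-8.66280517e-04, -9.62978669e-01, -2.69576208e-01,
         6.84610345e-02],
       [ 9.99998921e-01, -1.15403754e-03,  9.08959874e-04,
        -4.38025844e-04],
       [-1.18641004e-03, -2.69575130e-01,  9.62978630e-01,
        -1.16416960e-01],
       [ 0.00000000e+00,  0.00000000e+00,  0.00000000e+00,
         1.00000000e+00]])}
```

View pics/scene0.png

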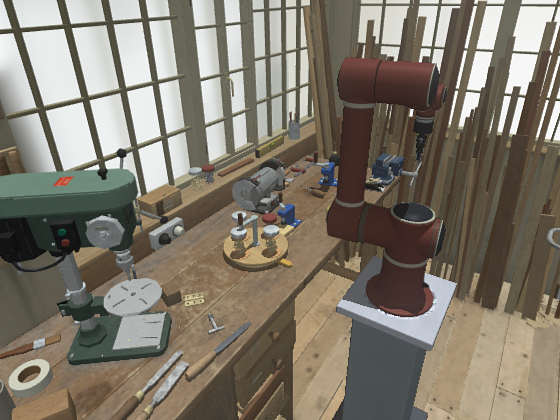

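View pics/side0.png

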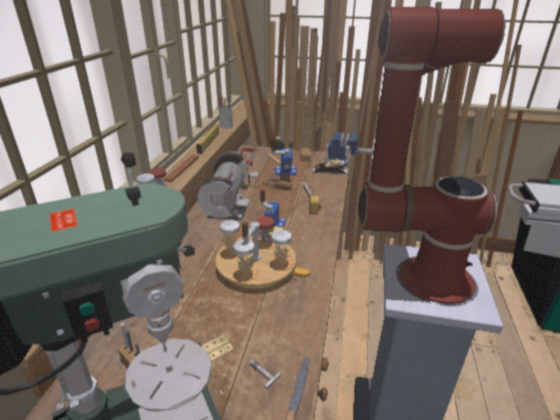

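View pics/wrist0.png

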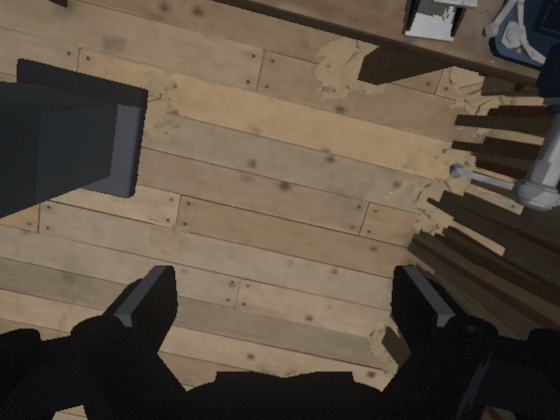

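Candidates for the clamp: the blue one beside the carousel (scene 288,215; side 272,212), a blue one farther back (scene 328,175; side 287,163), and the blue vise (scene 388,168). I'll check them in enlarged crops.

Run:
```python
import cv2,numpy as np
a=cv2.imread("pics/scene0.png")[140:280,210:410]; b=cv2.imread("pics/side0.png")[135:295,190:390]
cv2.imwrite("pics/c0.png",cv2.resize(a,None,fx=4,fy=4,interpolation=cv2.INTER_CUBIC))
b=cv2.imread("pics/side0.png")[140:290,190:390]
cv2.imwrite("pics/c1.png",cv2.resize(b,None,fx=4,fy=4,interpolation=cv2.INTER_CUBIC))
```

```text
(no output)
```

View pics/c0.png

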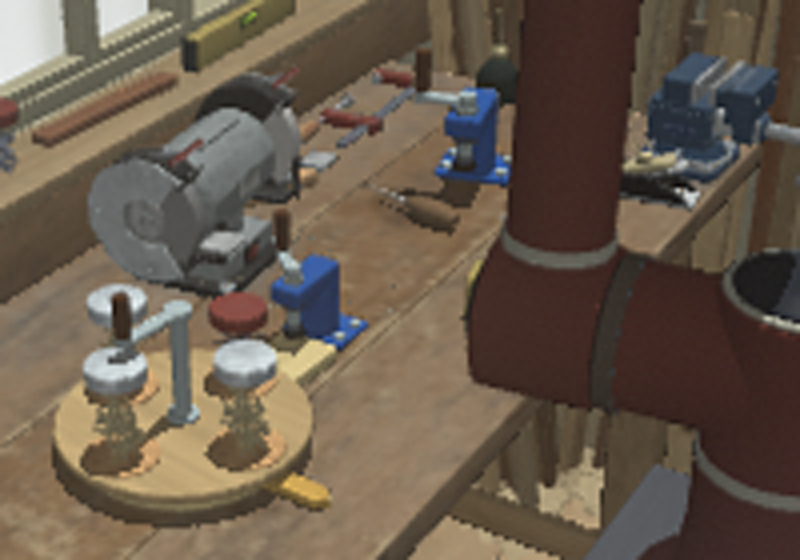

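View pics/c1.png

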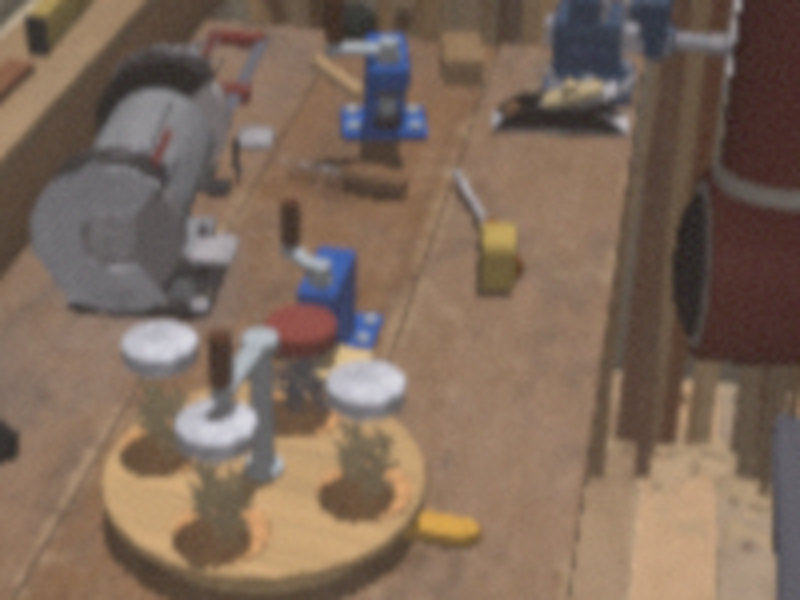

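```bash
cat > h.py <<'E'
import numpy as np
from bench import readout, optics
from scipy.spatial.transform import Rotation as R
def cams():
    return {n:optics.get_image(n) for n in ("scene","side")}
def ray(d,u,v,T=None):
    """T: world_from_camera"""
    if T is None: T=np.linalg.inv(d["camera_from_world"])
    r=T[:3,:3]@np.array([(u-d["cx"])/d["fx"],(v-d["cy"])/d["fy"],1.0]); return T[:3,3],r/np.linalg.norm(r)
def wristT(d,s):
    T=np.eye(4);T[:3,:3]=R.from_quat(s["orientation"]).as_matrix();T[:3,3]=s["eef_pos"]; return T@d["mount"]
def tri(rays):
    A=np.zeros((3,3));b=np.zeros(3)
    for o,r in rays:
        P=np.eye(3)-np.outer(r,r);A+=P;b+=P@o
    p=np.linalg.solve(A,b); return p,[np.linalg.norm((np.eye(3)-np.outer(r,r))@(p-o)) for o,r in rays]
def onz(o,r,z): return o+r*(z-o[2])/r[2]
E
python3 - <<'E'
from h import *
np.set_printoptions(precision=4,suppress=True)
c=cams()
for n,a,b in [("clampknob",(282.5,229),(290.5,222)),("carknob",(121,316),(219.5,359)),("redlid",(238,306),(302,324)),("ptr tip",(330,497),(480,529)),("pivot",(179,310),(262,337)),("clampaxis",(293,268),(318,270))]:
    p,e=tri([ray(c["scene"],210+a[0]/4,140+a[1]/4),ray(c["side"],190+b[0]/4,140+b[1]/4)]); print(n,p,e)
E
```

```text
clampknob [ 0.5716 -0.1712  0.1253] [np.float64(0.0011059851938981166), np.float64(0.0011059851938980145)]
carknob [0.5489 0.1254 0.1766] [np.float64(0.0005325583778992967), np.float64(0.0005325583778993231)]
redlid [ 0.526  -0.0215  0.1199] [np.float64(0.0017001084755895886), np.float64(0.0017001084755895932)]
ptr tip [0.3689 0.0659 0.012 ] [np.float64(0.001139416477066812), np.float64(0.0011394164770669422)]
pivot [0.5372 0.0562 0.1525] [np.float64(1.7516593323594553e-06), np.float64(1.7516593323440395e-06)]
clampaxis [ 0.5409 -0.1426  0.0994] [np.float64(0.0027015927464573274), np.float64(0.0027015927464573253)]
```

```bash
python3 -m handwheel '[[[0,4,6],0],[[3,9,9],0],[[6,14,9],0],[[10,19,9],0],[[14,24,9],0]]' && python3 -m handwheel '[[[4,4,0],0],[[9,8,0],0],[[14,12,0],0],[[18,15,0],0],[[18,15,0],0]]'
python3 - <<'E'
from h import *;import cv2
s=readout.state();print(s['eef_pos'],s['orientation'],s['ft_force'],s['time_s'])
d=optics.get_image("wrist");cv2.imwrite("pics/w1.png",d["frame"][:,:,::-1])
E
```

```text
time_s: 0.88
eef_pos: [0.2846, -0.3715, 0.346]
orientation: [0.993, 0.12, 0.0, -0.0]
ft_force: [1.3, -1.4, 0.1]
gripper_width: 0.0857
time_s: 1.5
eef_pos: [0.4664, -0.2191, 0.3456]
orientation: [0.992, 0.122, 0.0, -0.0]
ft_force: [-0.5, 0.4, -0.1]
gripper_width: 0.0856
[ 0.46637898 -0.21908987  0.34556913] [ 9.92487310e-01  1.22346579e-01  1.38041289e-04 -4.85372742e-04] [-0.47022409  0.43085633 -0.11320936] 1.5
```

View pics/w1.png

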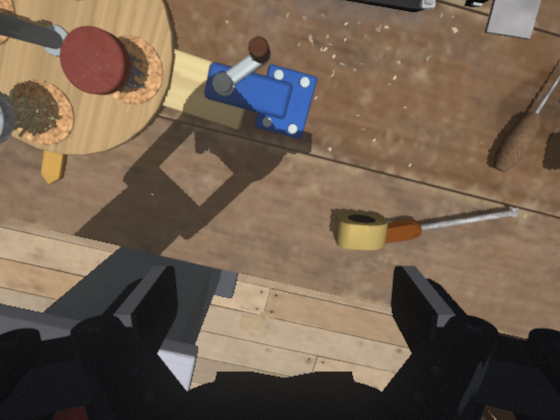

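Wrist view: the chosen clamp, with its pad over the tongue, has its knob top at (260,47) and axis nut at (222,83). The yellow tape is at (360,230) and the red lid at (95,60). Only this clamp overhangs the tongue. I'll cast rays.

Run:
```python
from h import *;import cv2
np.set_printoptions(precision=4,suppress=True)
s=readout.state();c=cams();d=optics.get_image("wrist");T=wristT(d,s)
def w(u,v,z): return onz(*ray(d,u,v,T),z)
print("knob top",w(260,46,.148),"axis",w(222,84,.108),"lid",w(94,57,.12),"tape",w(360,217,.056), "ptr tip",w(50,183,.018))
for n,wp,a,b in [("knobmid",None,0,0)]: pass
# 3-ray triangulation knob top: scene/side tops
p,e=tri([ray(d,260,46,T),ray(c["scene"],210+281.5/4,140+211/4),ray(c["side"],190+290/4,140+202/4)]);print("knobtop3",p,e)
p,e=tri([ray(d,94,57,T),ray(c["scene"],210+238/4,140+306/4),ray(c["side"],190+302/4,140+324/4)]);print("lid3",p,e)
cv2.imwrite("pics/w1c.png",cv2.resize(d["frame"][0:150,150:350,::-1],None,fx=4,fy=4,interpolation=cv2.INTER_CUBIC))
```

```text
knob top [ 0.5734 -0.1737  0.148 ] axis [ 0.5385 -0.1428  0.108 ] lid [ 0.5334 -0.0312  0.12  ] tape [ 0.4331 -0.3203  0.056 ] ptr tip [0.3734 0.0586 0.018 ]
knobtop3 [ 0.5733 -0.1732  0.1443] [np.float64(0.0005546250998449686), np.float64(0.0017561420031887353), np.float64(0.0021011200297178733)]
lid3 [ 0.5308 -0.029   0.1148] [np.float64(0.002593366662109073), np.float64(0.0015906083725625028), np.float64(0.0034489049477730268)]
```

View pics/w1c.png

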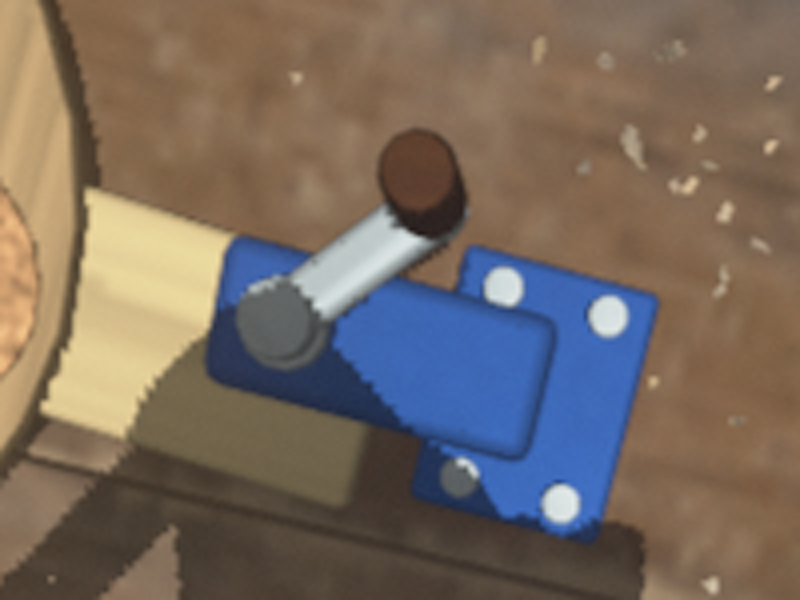

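Run:
```python
from h import *;import cv2
np.set_printoptions(precision=4,suppress=True)
s=readout.state();c=cams();d=optics.get_image("wrist");T=wristT(d,s);print(s['eef_pos'])
def w(u,v,z): return onz(*ray(d,u,v,T),z)
k=w(254.2,42.3,.148);print("knob top",k)
for z in (.104,.108,.112):
    a=w(218.5,80,z); print("axis",a,np.linalg.norm((k-a)[:2]),np.degrees(np.arctan2((k-a)[1],(k-a)[0])))
f=d["frame"]; hsv=cv2.cvtColor(f,cv2.COLOR_RGB2HSV)
m=((hsv[...,0]<6)|(hsv[...,0]>174))&(hsv[...,1]>130)&(hsv[...,2]>60); m[120:]=0;m[:,180:]=0
print(m.sum(),np.argwhere(m).mean(0)[::-1])
p,e=tri([ray(d,254.2,42.3,T),ray(c["scene"],210+281.5/4,140+211/4),ray(c["side"],190+290/4,140+202/4)]);print("knobtop3",p,e)
```

```text
[ 0.4639 -0.2221  0.3459]
knob top [ 0.574  -0.1709  0.148 ]
axis [ 0.5405 -0.1405  0.104 ] 0.045250035814301294 -42.2071711551739
axis [ 0.5404 -0.1412  0.108 ] 0.04485033893682648 -41.422956230265875
axis [ 0.5402 -0.1419  0.112 ] 0.044459194360854264 -40.62479077272217
2128 [86.156  54.0127]
knobtop3 [ 0.5729 -0.171   0.1455] [np.float64(0.0014876569603437032), np.float64(0.0016703729657667765), np.float64(0.002195678057779807)]
```

```bash
python3 -m handwheel '[[[5,2.5,-3],0],[[10,4.5,-6],0],[[11,5.1,-10],0],[[11,5.1,-13.5],0],[[11,5.1,-13.5],0]]' 70 30
python3 - <<'E'
from h import *;import cv2
s=readout.state();print(s['eef_pos'],s['ft_force'])
d=optics.get_image("wrist");cv2.imwrite("pics/w2.png",d["frame"][:,:,::-1])
T=np.linalg.inv(wristT(d,s))
for p in [(0.574,-0.171,.148),(0.574,-0.171,.110)]:
    q=(T@np.array([*p,1]))[:3];print(d["fx"]*q[0]/q[2]+d["cx"],d["fy"]*q[1]/q[2]+d["cy"])
E
```

```text
time_s: 2.48
eef_pos: [0.5717, -0.1712, 0.2073]
orientation: [0.993, 0.118, -0.003, -0.002]
ft_force: [0.3, 0.4, 0.1]
gripper_width: 0.0597
[ 0.57165131 -0.17117869  0.20725208] [0.29376132 0.44018847 0.11924873]
285.6819653668493 239.85267032783509
285.57553606599123 217.9273901448847
```

View pics/w2.png

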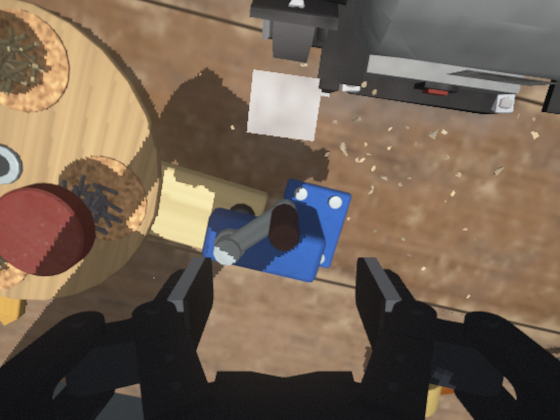

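The knob top shows at (286,238), where the prediction is (286,240). It is centred between the jaws, so I'll descend and close.

```bash
python3 -m handwheel '[[[0.2,0,-2.5],0],[[0.2,0,-5],0],[[0.2,0,-7.2],0],[[0.2,0,-7.2],0]]' && python3 -m handwheel '[[[0,0,0],0],[[0,0,0],0],[[0,0,0],0],[[0,0,0],0],[[0,0,0],0]]' 0 30
python3 - <<'E'
from h import *;import cv2
s=readout.state();print(s['eef_pos'],s['ft_force'])
d=optics.get_image("wrist");cv2.imwrite("pics/w3.png",d["frame"][:,:,::-1])
E
```

```text
time_s: 3.02
eef_pos: [0.5747, -0.1724, 0.1388]
orientation: [0.993, 0.118, -0.001, -0.001]
ft_force: [0.2, -0.4, 0.0]
gripper_width: 0.0597
time_s: 3.65
eef_pos: [0.5754, -0.1719, 0.141]
orientation: [0.993, 0.118, 0.0, -0.001]
ft_force: [-2.7, 3.6, 4.5]
gripper_width: 0.016
[ 0.57542727 -0.17192894  0.14101924] [-2.68854381  3.58741436  4.45666248]
```

View pics/w3.png

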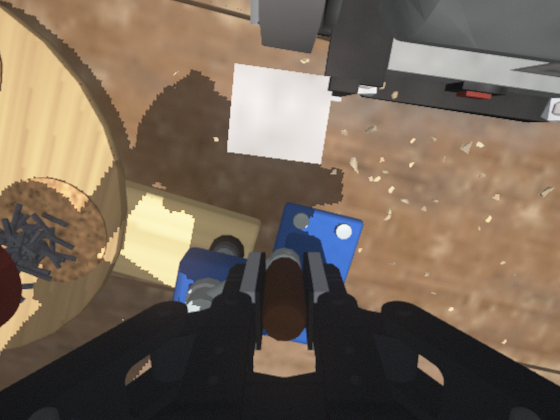

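```bash
cat > arc.py <<'E'
from h import *
import sys
cx,cy,r,step=map(float,sys.argv[1:5]); s=readout.state();p=s['eef_pos'];a0=np.degrees(np.arctan2(p[1]-cy,p[0]-cx))
print("ang",a0,"r",np.hypot(p[1]-cy,p[0]-cx),"z",p[2],s['ft_force'].round(1),s['time_s'],s['gripper_width'])
for i in range(1,6):
    a=np.radians(a0+step*i);print(i,((np.array([cx+r*np.cos(a),cy+r*np.sin(a)])-p[:2])*100).round(1))
E
python3 arc.py .5405 -.1412 .045 -15
```

```text
ang -41.31583273083753 r 0.04654293230021241 z 0.1410457082829747 [-2.2  3.2  5.5] 3.7 0.015950976319407718
1 [-1.  -0.7]
2 [-2.1 -1.2]
3 [-3.2 -1.4]
4 [-4.4 -1.3]
5 [-5.5 -1. ]
```

```bash
python3 -m handwheel '[[[-1,-0.7,0],0],[[-2.1,-1.2,0],0],[[-3.2,-1.4,0],0],[[-3.2,-1.4,0],0]]'; python3 arc.py .5405 -.1412 .045 -15
```

```text
time_s: 4.2
eef_pos: [0.542, -0.184, 0.1411]
orientation: [0.993, 0.117, -0.0, -0.004]
ft_force: [-1.1, 9.2, 1.9]
gripper_width: 0.016
ang -87.92811454780382 r 0.042858431569293705 z 0.14106843177717737 [-1.1  9.2  1.9] 4.2 0.016032307538780148
1 [-1.2 -0.1]
2 [-2.3  0.3]
3 [-3.2  1. ]
4 [-4.   1.9]
5 [-4.5  3. ]
```

```bash
python3 arc.py .541 -.1393 .045 -15; python3 -m handwheel '[[[-1.2,0.1,0],0],[[-2.3,0.5,0],0],[[-3.2,1.2,0],0],[[-3.2,1.2,0],0]]'; python3 arc.py .541 -.1393 .045 -15
```

```text
ang -88.6559594256536 r 0.04474272287891549 z 0.14106843177717737 [-1.1  9.2  1.9] 4.2 0.016032307538780148
1 [-1.2  0.1]
2 [-2.3  0.5]
3 [-3.2  1.2]
4 [-3.9  2.1]
5 [-4.4  3.2]
time_s: 4.7
eef_pos: [0.5112, -0.1696, 0.1412]
orientation: [0.993, 0.117, 0.003, -0.006]
ft_force: [8.7, 11.8, -3.6]
gripper_width: 0.0157
ang -134.5826848002377 r 0.04248182705148684 z 0.14117059398886683 [ 8.7 11.8 -3.6] 4.7 0.015748903707977734
1 [-0.9  0.7]
2 [-1.4  1.8]
3 [-1.5  3. ]
4 [-1.4  4.2]
5 [-0.9  5.2]
```

```bash
python3 arc.py .544 -.1385 .0445 -10
```

```text
ang -136.58044442999193 r 0.04518489493416732 z 0.14117059398886683 [ 8.7 11.8 -3.6] 4.7 0.015748903707977734
1 [-0.4  0.7]
2 [-0.8  1.3]
3 [-1.   2.1]
4 [-1.2  2.8]
5 [-1.1  3.6]
```

```bash
python3 -m handwheel '[[[-0.4,0.7,0],0],[[-0.8,1.3,0],0],[[-0.8,1.3,0],0]]'; python3 arc.py .544 -.1385 .0445 -10
```

```text
time_s: 5.08
eef_pos: [0.5032, -0.1566, 0.1412]
orientation: [0.993, 0.117, 0.004, -0.006]
ft_force: [5.0, 1.4, -4.5]
gripper_width: 0.016
ang -156.08186924409733 r 0.04459436884275819 z 0.1412392263159383 [ 5.   1.4 -4.5] 5.075 0.01596292356527357
1 [-0.2  0.7]
2 [-0.4  1.5]
3 [-0.3  2.3]
4 [-0.2  3. ]
5 [0.1 3.8]
```

```bash
python3 -m handwheel '[[[-0.2,0.7,0],0],[[-0.2,0.7,0],0],[[-0.2,0.7,0],0]]'; python3 arc.py .544 -.1385 .0445 -10
```

```text
time_s: 5.45
eef_pos: [0.5025, -0.1548, 0.1415]
orientation: [0.993, 0.117, 0.007, 0.001]
ft_force: [10.2, -17.9, -12.8]
gripper_width: 0.0157
ang -158.54907526610234 r 0.04453629210111855 z 0.14146895285826905 [ 10.2 -17.9 -12.8] 5.45 0.01565094826445537
1 [-0.2  0.7]
2 [-0.3  1.5]
3 [-0.3  2.3]
4 [-0.1  3. ]
5 [0.2 3.8]
```

```bash
python3 -m handwheel '[[[-0.2,0.7,0],0],[[-0.2,0.7,0],0],[[-0.2,0.7,0],0]]'; python3 arc.py .544 -.1385 .0445 -10
```

```text
time_s: 5.82
eef_pos: [0.5023, -0.1542, 0.1415]
orientation: [0.993, 0.116, 0.01, 0.009]
ft_force: [15.2, -23.2, -16.3]
gripper_width: 0.0158
ang -159.31330145261458 r 0.04458207720517621 z 0.14153041975301375 [ 15.2 -23.2 -16.3] 5.825 0.01584748919199599
1 [-0.2  0.7]
2 [-0.3  1.5]
3 [-0.2  2.3]
4 [-0.  3.]
5 [0.3 3.8]
```

The crank is at its stop: after about 112° of turn, 23 N no longer moves it, about five times the turning force. I'll relax, release and rise.

```bash
python3 -m handwheel '[[[0,-0.1,0],0],[[0,-0.1,0],0],[[0,-0.1,0],0]]' && python3 -m handwheel '[[[0,0,0],0],[[0,0,0],0],[[0,0,0],0],[[0,0,0],0]]' 70 && python3 -m handwheel '[[[0,0,4],0],[[0,0,9],0],[[0,2,14],0],[[0,6,16],0],[[0,10,17],0]]'; python3 -m handwheel '[[[0,3,0],0],[[0,6,0],0],[[0,6,0],0]]'
python3 - <<'E'
from h import *;import cv2
s=readout.state();print(s['eef_pos'],s['ft_force'],s['time_s'])
d=optics.get_image("wrist");cv2.imwrite("pics/w4.png",d["frame"][:,:,::-1])
c=cams()
cv2.imwrite("pics/c4.png",cv2.resize(c["scene"]["frame"][140:280,210:410,::-1],None,fx=4,fy=4,interpolation=cv2.INTER_CUBIC))
cv2.imwrite("pics/d4.png",cv2.resize(c["side"]["frame"][140:290,190:390,::-1],None,fx=4,fy=4,interpolation=cv2.INTER_CUBIC))
E
```

```text
time_s: 6.2
eef_pos: [0.5027, -0.1556, 0.1415]
orientation: [0.993, 0.115, 0.011, 0.009]
ft_force: [8.1, -1.2, -6.2]
gripper_width: 0.0157
time_s: 6.7
eef_pos: [0.5026, -0.1557, 0.1416]
orientation: [0.993, 0.115, 0.011, 0.009]
ft_force: [-1.3, 0.2, 0.1]
gripper_width: 0.0596
time_s: 7.32
eef_pos: [0.503, -0.055, 0.314]
orientation: [0.993, 0.115, 0.013, 0.01]
ft_force: [0.4, 0.5, 0.3]
gripper_width: 0.0598
time_s: 7.7
eef_pos: [0.5028, 0.0064, 0.3141]
orientation: [0.993, 0.116, 0.013, 0.01]
ft_force: [-0.6, -0.3, -0.8]
gripper_width: 0.0598
[0.50281912 0.00643974 0.31412787] [-0.64767266 -0.34252349 -0.82964375] 7.7
```

View pics/w4.png

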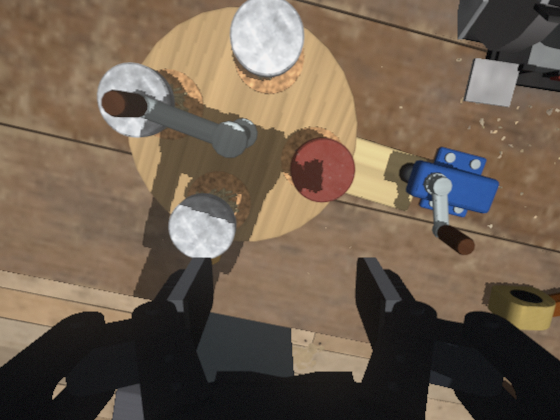

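View pics/c4.png

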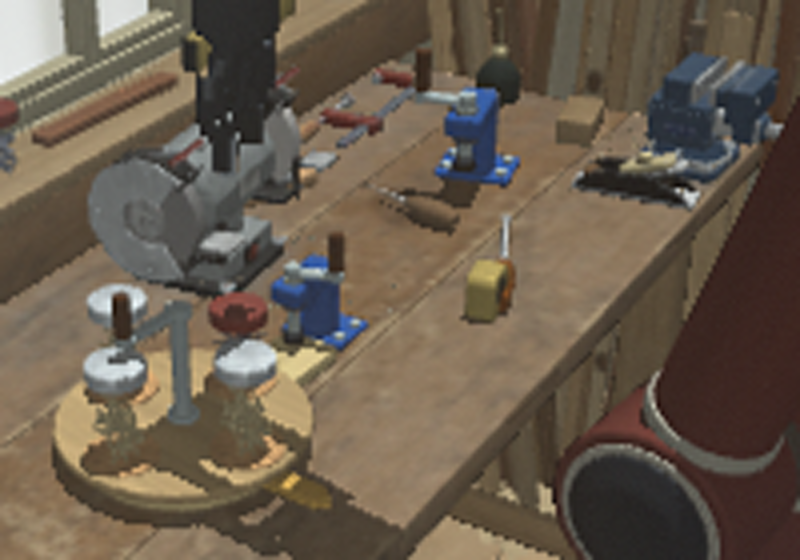

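View pics/d4.png

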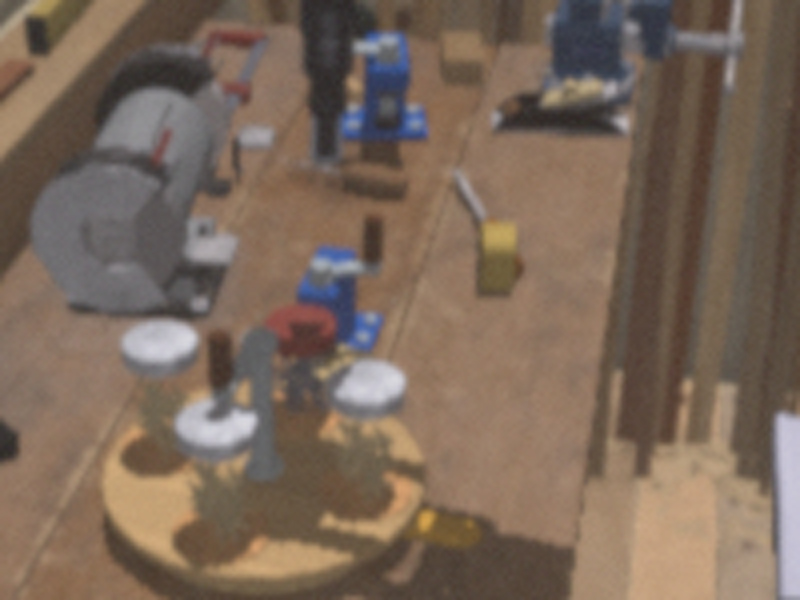

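The wrist view shows the crank turned to the near side (knob 455,238) and the pad on the tongue. The carousel knob is near (122,103), the pivot at (231,138) and the red lid at (323,170). The carousel has not moved. Next I'll measure these.

Run:
```python
from h import *;import cv2
np.set_printoptions(precision=4,suppress=True)
s=readout.state();d=optics.get_image("wrist");T=wristT(d,s);c=cams()
f=d["frame"];hsv=cv2.cvtColor(f,cv2.COLOR_RGB2HSV)
m=(((hsv[...,0]<6)|(hsv[...,0]>174))&(hsv[...,1]>110)&(hsv[...,2]>30)).astype(np.uint8);m[:,:280]=0;m[:130]=0;m[210:]=0;m[:,370:]=0
cs=max(cv2.findContours(m,0,2)[0],key=cv2.contourArea);(u,v),r,_=(*cv2.minEnclosingCircle(cs),0);print("lid px",u,v,r)
L=onz(*ray(d,u,v,T),.12);P=onz(*ray(d,231,138,T),.155);K=onz(*ray(d,119,102.5,T),.198)
print("lid",L,"piv",P,"knob",K,np.linalg.norm((L-P)[:2]),np.linalg.norm((K-P)[:2]))
print("lid3",tri([ray(d,u,v,T),ray(c["scene"],210+238/4,140+306/4),ray(c["side"],190+302/4,140+324/4)]))
cv2.imwrite("pics/w4c.png",cv2.resize(f[60:200,80:280,::-1],None,fx=4,fy=4,interpolation=cv2.INTER_CUBIC))
```

```text
lid px 319.5172424316406 169.1110382080078 31.89503288269043
lid [ 0.5319 -0.0249  0.12  ] piv [0.5435 0.0513 0.155 ] knob [0.5527 0.1178 0.198 ] 0.0770833362055973 0.06720010621014492
lid3 (array([ 0.5294, -0.0263,  0.1162]), [np.float64(0.0021885611737159894), np.float64(0.0018957817389604272), np.float64(0.002632979476742269)])
```

View pics/w4c.png

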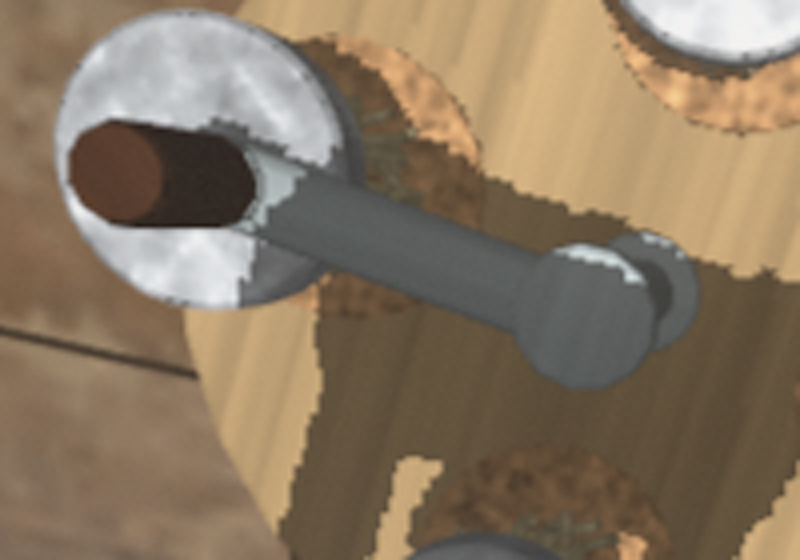

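Run:
```python
from h import *;import cv2
np.set_printoptions(precision=4,suppress=True)
s=readout.state();d=optics.get_image("wrist");T=wristT(d,s);c=cams()
P=onz(*ray(d,226,139,T),.155);K=onz(*ray(d,109,103,T),.198)
print("piv",P,"knob",K,np.linalg.norm((K-P)[:2]))
print("knobtop3",tri([ray(d,109,103,T),ray(c["scene"],210+121/4,140+292/4),ray(c["side"],190+219.5/4,140+331/4)]))
print(s['eef_pos'],(K-s['eef_pos'])*100)
```

```text
piv [0.5421 0.0545 0.155 ] knob [0.5512 0.1235 0.198 ] 0.06955044292791554
knobtop3 (array([0.5499, 0.1227, 0.1985]), [np.float64(0.001389827952853432), np.float64(0.0013917011814550307), np.float64(0.001720152386594613)])
[0.503  0.0042 0.3139] [  4.8155  11.9256 -11.589 ]
```

```bash
python3 -m handwheel '[[[2,4.5,0],0],[[4,9,0],0],[[4.8,11.9,-3],0],[[4.8,11.9,-5.5],0],[[4.8,11.9,-5.5],0]]' 70 30
python3 - <<'E'
from h import *;import cv2
s=readout.state();print(s['eef_pos'],s['ft_force'])
d=optics.get_image("wrist");cv2.imwrite("pics/w5.png",d["frame"][:,:,::-1])
T=np.linalg.inv(wristT(d,s))
for p in [(0.5505,0.123,.198)]:
    q=(T@np.array([*p,1]))[:3];print(d["fx"]*q[0]/q[2]+d["cx"],d["fy"]*q[1]/q[2]+d["cy"])
E
```

```text
time_s: 8.78
eef_pos: [0.5497, 0.1234, 0.2561]
orientation: [0.993, 0.115, 0.01, 0.01]
ft_force: [-0.7, -0.6, 0.1]
gripper_width: 0.0599
[0.54973382 0.12340676 0.25605034] [-0.68711115 -0.56279795  0.10171372]
283.2005144004326 246.02357362858407
```

View pics/w5.png

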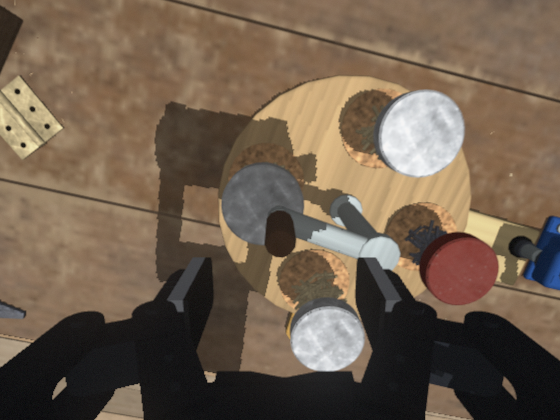

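```bash
python3 -m handwheel '[[[0.2,0.1,-2.5],0],[[0.2,0.1,-5],0],[[0.2,0.1,-6.9],0],[[0.2,0.1,-6.9],0]]' && python3 -m handwheel '[[[0,0,-0.2],0],[[0,0,-0.2],0],[[0,0,-0.2],0],[[0,0,-0.2],0],[[0,0,-0.2],0]]' 0 30
python3 - <<'E'
from h import *;import cv2
s=readout.state();print(s['eef_pos'],s['ft_force'])
d=optics.get_image("wrist");cv2.imwrite("pics/w6.png",d["frame"][:,:,::-1])
E
python3 arc.py .5421 .0545 .07 -10
```

```text
time_s: 9.32
eef_pos: [0.5521, 0.1238, 0.1883]
orientation: [0.993, 0.114, 0.011, 0.01]
ft_force: [-0.2, -0.2, -0.3]
gripper_width: 0.0596
time_s: 9.95
eef_pos: [0.5528, 0.125, 0.1875]
orientation: [0.993, 0.114, 0.012, 0.009]
ft_force: [0.0, 5.5, 2.3]
gripper_width: 0.0161
[0.55276602 0.12497531 0.18750079] [0.04438561 5.5399716  2.31615191]
ang 81.39126121817591 r 0.07130060241125497 z 0.18752821472095849 [0.5 6.1 2.1] 10.0 0.01615532908442056
1 [ 1.2 -0.4]
2 [ 2.3 -0.9]
3 [ 3.3 -1.6]
4 [ 4.2 -2.4]
5 [ 4.9 -3.4]
```

View pics/w6.png

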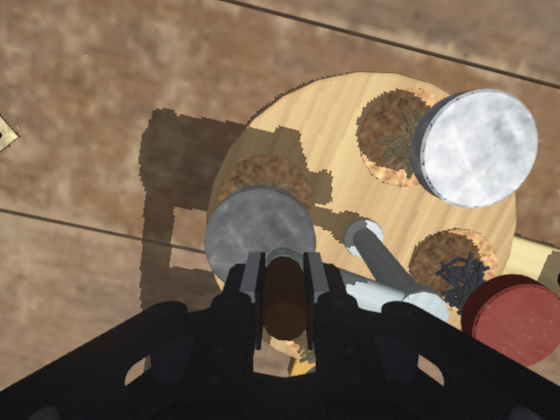

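```bash
python3 -m handwheel '[[[1.2,-0.2,0],0],[[2.3,-0.7,0],0],[[2.3,-0.7,0],0]]'; python3 arc.py .5421 .0555 .07 -10
```

```text
time_s: 10.38
eef_pos: [0.577, 0.117, 0.1875]
orientation: [0.993, 0.114, 0.012, 0.009]
ft_force: [-0.2, -0.5, 0.0]
gripper_width: 0.0156
ang 60.44200362747465 r 0.07075014776724181 z 0.18746836736204728 [-0.2 -0.5  0. ] 10.375 0.015642152079965697
1 [ 1.  -0.8]
2 [ 1.8 -1.6]
3 [ 2.5 -2.6]
4 [ 3.1 -3.7]
5 [ 3.4 -4.9]
```

```bash
python3 -m handwheel '[[[1,-0.7,0],0],[[1.8,-1.6,0],0],[[2.5,-2.6,0],0],[[2.5,-2.6,0],0]]'; python3 arc.py .5421 .0555 .07 -10
```

```text
time_s: 10.88
eef_pos: [0.6039, 0.0899, 0.1874]
orientation: [0.993, 0.113, 0.014, 0.009]
ft_force: [5.4, 1.8, -3.0]
gripper_width: 0.016
ang 29.133017489116128 r 0.07070206867815992 z 0.1874370314014545 [ 5.4  1.8 -3. ] 10.875 0.015993702342676008
1 [ 0.4 -1.1]
2 [ 0.7 -2.3]
3 [ 0.8 -3.5]
4 [ 0.7 -4.8]
5 [ 0.4 -5.9]
```

```bash
python3 -m handwheel '[[[0.5,-1.1,0],0],[[0.8,-2.3,0],0],[[0.8,-2.3,0],0],[[0.8,-2.3,0],0]]'; python3 arc.py .543 .0555 .07 -10
python3 - <<'E'
from h import *;import cv2
c=cams();d=optics.get_image("wrist");cv2.imwrite("pics/w7.png",d["frame"][:,:,::-1])
cv2.imwrite("pics/c7.png",cv2.resize(c["scene"]["frame"][170:290,210:350,::-1],None,fx=5,fy=5,interpolation=cv2.INTER_CUBIC))
cv2.imwrite("pics/d7.png",cv2.resize(c["side"]["frame"][180:300,190:350,::-1],None,fx=5,fy=5,interpolation=cv2.INTER_CUBIC))
E
```

```text
time_s: 11.38
eef_pos: [0.612, 0.0664, 0.1874]
orientation: [0.993, 0.113, 0.014, 0.009]
ft_force: [2.3, -0.6, -0.6]
gripper_width: 0.0158
ang 8.948147396282286 r 0.06988686463028869 z 0.18736021549433085 [ 2.3 -0.6 -0.6] 11.375 0.01583259319116582
1 [ 0.1 -1.2]
2 [-0.  -2.4]
3 [-0.4 -3.6]
4 [-0.9 -4.7]
5 [-1.6 -5.7]
```

View pics/w7.png

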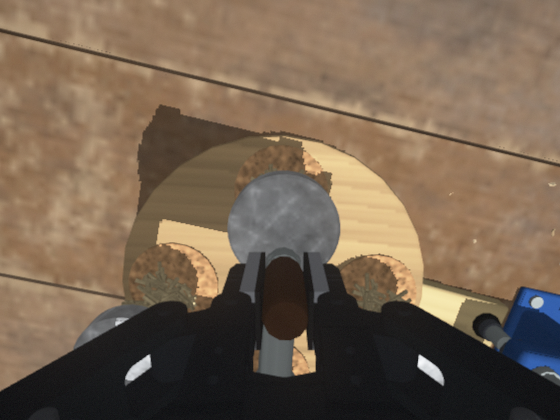

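View pics/c7.png

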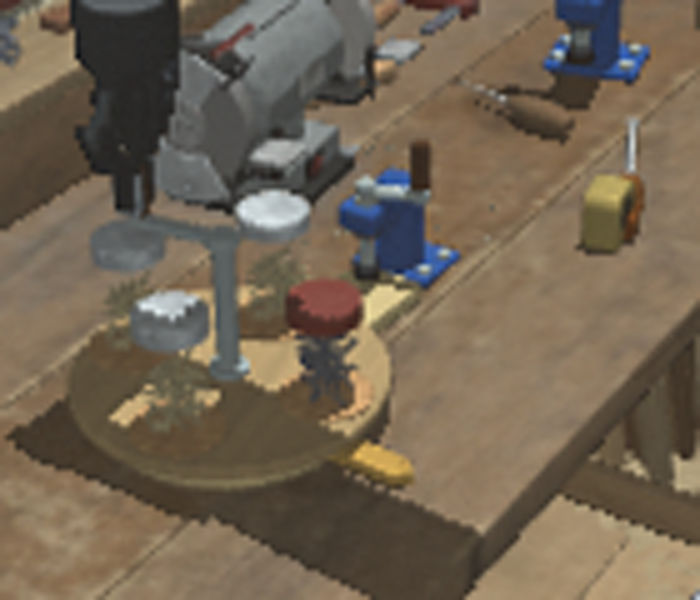

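View pics/d7.png

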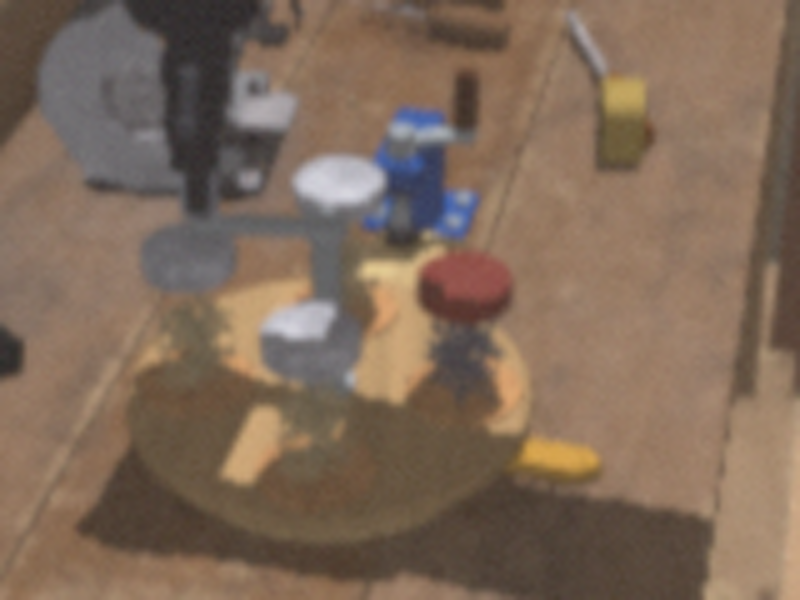

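Lid top: scene crop (324,296), side crop (465,274). Pointer tip: scene (412,478), side (602,463). Next I'll triangulate these.

Run:
```python
from h import *
np.set_printoptions(precision=4,suppress=True)
c=cams()
S=lambda a:ray(c["scene"],210+a[0]/5,170+a[1]/5); D=lambda a:ray(c["side"],190+a[0]/5,180+a[1]/5)
R_={}
for n,a,b in [("lid",(324,297),(465,273)),("tip",(412,474),(602,461)),("post top",(225,234),(325,214)),("post foot",(230,368),(328,303))]:
    p,e=tri([S(a),D(b)]);R_[n]=p;print(n,p,np.round(e,4))
print("tip on z=.018:",onz(*S((412,474)),.018),onz(*D((602,461)),.018))
print("lid on z=.12:",onz(*S((324,297)),.12),onz(*D((465,273)),.12))
```

```text
lid [0.4573 0.0447 0.1208] [0.0005 0.0005]
tip [0.3674 0.0685 0.0131] [0. 0.]
post top [0.5403 0.0503 0.1526] [0.0008 0.0008]
post foot [0.5385 0.0491 0.061 ] [0.0236 0.0236]
tip on z=.018: [0.3641 0.074  0.018 ] [0.3668 0.0746 0.018 ]
lid on z=.12: [0.4584 0.0428 0.12  ] [0.4573 0.0445 0.12  ]
```

Run:
```python
from h import *
d=optics.get_image("wrist")
s=dict(eef_pos=np.array([0.46638,-0.21909,0.34557]),orientation=np.array([9.92487310e-01,1.22346579e-01,1.38e-4,-4.85e-4]))
# w1c was taken ~settled at this pose:
s2=dict(eef_pos=np.array([0.4639,-0.2221,0.3459]),orientation=s["orientation"])
T=wristT(d,s2)
w=lambda a:onz(*ray(d,150+a[0]/4,a[1]/4,T),.018)
for a,b in [((88,187),(235,236)),((40,413),(345,507))]:
    p,q=w(a),w(b);v=q-p;print(p,q,"yaw of -y axis dir -> base yaw deg",np.degrees(np.arctan2(v[0],-v[1])))
```

```text
[ 0.56434816 -0.06576023  0.018     ] [ 0.56171766 -0.10867161  0.018     ] yaw of -y axis dir -> base yaw deg -3.507878924833986
[ 0.49992977 -0.06192529  0.018     ] [ 0.49520127 -0.15494403  0.018     ] yaw of -y axis dir -> base yaw deg -2.910060156928788
```

```bash
python3 -m handwheel '[[[0.1,-0.8,0],0],[[0.1,-1.5,0],0],[[0.1,-1.5,0],0],[[0.1,-1.5,0],0]]'; python3 arc.py .543 .0555 .07 -10
python3 - <<'E'
from h import *;import cv2
c=cams();d=optics.get_image("wrist");cv2.imwrite("pics/w8.png",d["frame"][:,:,::-1])
cv2.imwrite("pics/c8.png",cv2.resize(c["scene"]["frame"][170:290,210:350,::-1],None,fx=5,fy=5,interpolation=cv2.INTER_CUBIC))
cv2.imwrite("pics/d8.png",cv2.resize(c["side"]["frame"][180:300,190:350,::-1],None,fx=5,fy=5,interpolation=cv2.INTER_CUBIC))
E
```

```text
time_s: 12.18
eef_pos: [0.6127, 0.0517, 0.1873]
orientation: [0.993, 0.113, 0.014, 0.009]
ft_force: [-0.3, -1.1, -1.4]
gripper_width: 0.0164
ang -3.105534558421255 r 0.069816311163313 z 0.18733512317503043 [-0.3 -1.1 -1.4] 12.175 0.01635281247876503
1 [-0.2 -1.2]
2 [-0.5 -2.4]
3 [-1.1 -3.4]
4 [-1.9 -4.4]
5 [-2.8 -5.2]
```

View pics/w8.png

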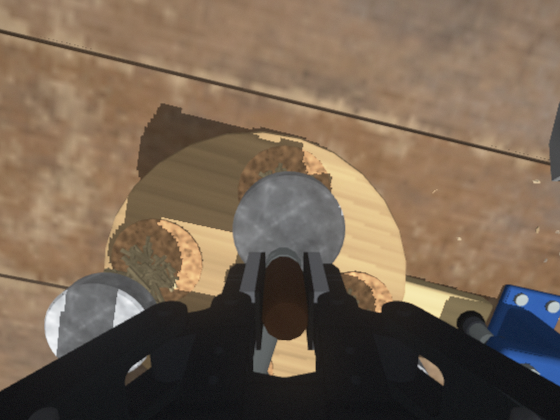

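View pics/c8.png

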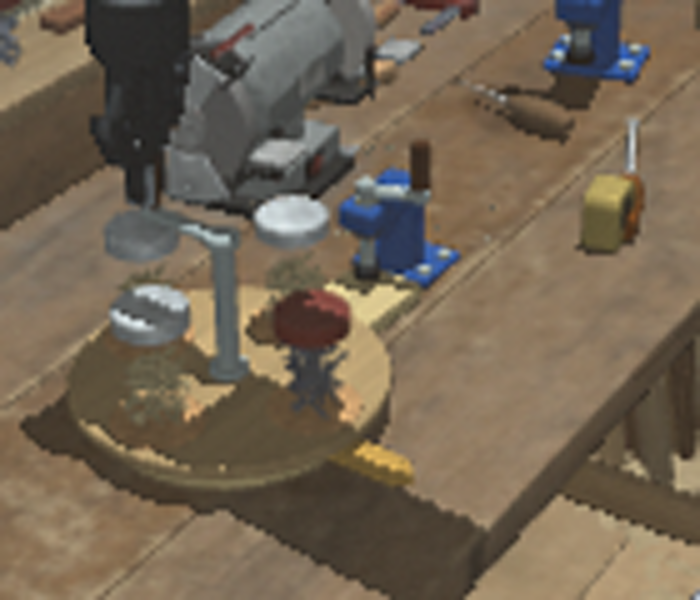

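View pics/d8.png

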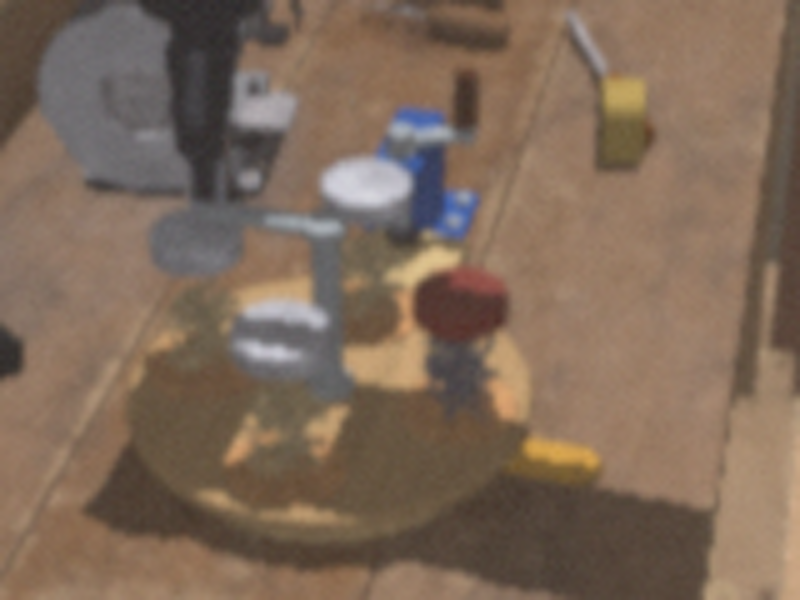

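The red jar now stands behind the pointer (lid: scene crop 312,309, side 461,290; tip unmoved at 412,474). Now a numeric check.

Run:
```python
from h import *
c=cams()
S=lambda a:ray(c["scene"],210+a[0]/5,170+a[1]/5); D=lambda a:ray(c["side"],190+a[0]/5,180+a[1]/5)
L,e=tri([S((312,309)),D((461,290))]);print("lid",L,e)
for n,P in (("armfit",np.array([.543,.0555])),("cams",np.array([.5403,.0503])),("mid",np.array([.5415,.0535]))):
    for yaw in (-3.2,-4.4):
        x=R.from_euler('z',-yaw,degrees=True).apply([*(L[:2]-P),0]);print(n,yaw,"lid in base mm",x[:2]*1000)
s=readout.state();print(s['ft_force'],s['qd'].round(4),s['gripper_width'],s['time_s'])
```

```text
lid [0.45626052 0.0618741  0.12015946] [np.float64(0.00043110664008941046), np.float64(0.00043110664008944667)]
armfit -3.2 lid in base mm [-86.96004574   1.52223482]
armfit -4.4 lid in base mm [-86.97285324  -0.29925282]
cams -3.2 lid in base mm [-84.5545275    6.86484486]
cams -4.4 lid in base mm [-84.67974976   5.09256287]
mid -3.2 lid in base mm [-85.5740276    3.60284861]
mid -4.4 lid in base mm [-85.63071217   1.80993122]
[-0.15770414 -0.64082023 -0.88922364] [0.0015 0.0008 0.0013 0.0005 0.0016 0.0017] 0.016509124864116882 12.425
```

All estimates put the lid +0 to +7 mm off the line, inside the ±12 mm allowed. I'll take out about 2 mm and settle.

```bash
python3 -m handwheel '[[[0,0.1,0],0],[[0,0.2,0],0],[[0,0.2,0],0],[[0,0.2,0],0],[[0,0.2,0],0]]' 0 40; python3 -m handwheel '[[[0,0,0],0],[[0,0,0],0],[[0,0,0],0],[[0,0,0],0]]'
python3 - <<'E'
from h import *;import cv2
s=readout.state();print(s['eef_pos'],s['ft_force'],s['qd'].round(4),s['gripper_width'],s['time_s'])
c=cams();cv2.imwrite("pics/c9.png",cv2.resize(c["scene"]["frame"][140:420,140:350,::-1],None,fx=2.1,fy=2.1,interpolation=cv2.INTER_CUBIC))
E
```

```text
time_s: 13.05
eef_pos: [0.6128, 0.0545, 0.1874]
orientation: [0.993, 0.113, 0.014, 0.009]
ft_force: [0.4, 1.6, -0.3]
gripper_width: 0.0155
time_s: 13.55
eef_pos: [0.6128, 0.0545, 0.1873]
orientation: [0.993, 0.113, 0.014, 0.009]
ft_force: [0.5, 0.5, -1.8]
gripper_width: 0.0154
[0.61281669 0.05447337 0.18734723] [ 0.50310833  0.47821463 -1.82644491] [ 0.0001  0.0007  0.0011 -0.0027  0.0014  0.0004] 0.015432704748876489 13.55
```

View pics/c9.png

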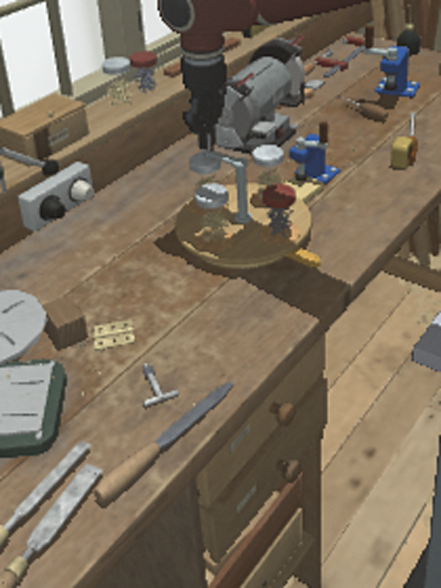

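The chuck key, hinge and tape measure are where they were, the red jar is behind the pointer, and the knob is gripped and still. I'll hand in.

```bash
python3 -c "
from bench import job;print(job.finish_job())"
```

```text
the job is handed in; nothing more can be done
None
```

The job is handed in, with no verdict reported. The small clamp is cranked to its stop, the red-lidded jar stands behind the brass pointer, and the carousel knob is still gripped.

- **Clamp:** I led the crank about 112° clockwise until it held against about 23 N. The pad's pressure was judged from that stop and from the pictures; I could not measure it directly.
- **Carousel:** I turned it about 82° clockwise by its knob, then moved the knob back about 2 mm to centre the lid. Before that correction, my estimates put the lid between 0 and 7 mm off the pointer line, against ±12 mm allowed. The camera-only estimates were the high ones and the arm-based ones were near zero. I did not measure the lid again afterwards.
- **Grip at hand-in:** The fingers were 15.4 mm apart on the knob with a 40 N grip set. Joint speeds were nearly zero, the outside force was under 2 N, and 13.6 s of the 58 s had been used.
- **Surroundings:** In the last picture the base board, tape measure, chuck key and brass hinge look unmoved.

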